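Pack the culture vial and snap the sliding case lid shut

TASK

Stand the brown vial with the white cap upright in the empty middle pocket of the white vial case and let go of it. Then slide the blue lid shut along its channel, easing it over the sprung ridge at the far end until it snaps home, without ramming it against the end bracket; leave the other vials and everything else where they are.

Things in the scene. Friction and masses are not known exactly. Their poses are not given: they have to be found in the camera images.
- box: White open vial case fixed to the bench. Origin on the bench, midway across; z up, +x = the way the lid closes. mm: walls x -85 to +72, side rails to +86, y -64 to +64, floor 5 thick, inside width 106, 74.5 high over the rails. Three square pockets in a row across it at x 14, y -34, 0, 34: the outer two hold vials, the middle one is empty. Its +x end carries a steel end bracket
- pocket (a point): Centre of the mouth of the empty middle pocket (31 mm square inside, 3 mm walls), 19 mm above the bench and 14 mm above its floor. The open space round it is about 85 mm long (x) at the start; axes as the case's
- channel_end (a point): Nominal place of the stop face on the end bracket, case x 70 mm, 66 mm above the bench, midway across. The bracket (stop plate 118 wide, top 73 mm high, ridge 26 mm before its face) sits in slotted holes: stop and ridge together really lie up to 9 mm before or beyond this point, differing each time, so the lid's home place must be felt. More than 22 N of push by the lid damages the bracket
- lid: Blue lid, 149 long (x) x 114 wide x 8 mm thick, 120 g. Origin: centre of its underside; +x to its front edge, the closing way. Its edges run in the case's channel: ledges at height 62, lips above at 71.5, 1.5 mm play above and at each side. Starts drawn open, about 50 mm engaged, drooping a degree or two. Front edge bevelled below; a 6 mm cross groove under it, 26 mm behind the front edge, takes the ridge
- lid_bar (a point): Centre of the yellow push bar on the lid: 10 (x) x 50 (y) x 18 mm high, its foot (the lid's top face) 9 mm below this point; lid's rear edge 13.5 mm behind, front edge 135.5 mm ahead. At the start about 85 to 120 mm short of home, all clear behind it; it slides freely (about 1 N) until it meets the ridge about 29 mm before home. When home it is at case x -65.5 mm, give or take those 9 mm, 79 mm above the bench
- ridge (a joint): How far the sprung yellow end ridge (two 19 mm long, 4 mm wide, rounded bumps, 4 mm above the ledges) is pressed down, m: 0 = up; about 0.003 while the lid's front rides over it; near 0 again when the lid's groove has snapped over it. Spring 4.4 N + 2.2 N per mm. Riding up takes roughly 4 to 10 N of push on the lid, less once on top; then it snaps in and the lid meets the rigid stop
- sample_vial_mid (a point): The vial to be packed: amber-brown body, WHITE cap, 35 g. 54 mm vial: straight, 27 mm in diameter all the way up, glass body to 37 mm, cap above. This point is its centre, 27 mm above its foot. Stands upright in the tray, whose floor is 5 mm above the bench and whose rim is 14 mm high
- vial_blue_mid (a point): Bystander, colourless body, blue cap. 54 mm vial: straight, 27 mm in diameter all the way up, glass body to 37 mm, cap above. This point is its centre, 27 mm above its foot
- vial_green_mid (a point): Bystander, colourless body, green cap. 54 mm vial: straight, 27 mm in diameter all the way up, glass body to 37 mm, cap above. This point is its centre, 27 mm above its foot
- case_vial_l_mid (a point): Bystander in the case's +y pocket, amber body, red cap. 54 mm vial: straight, 27 mm in diameter all the way up, glass body to 37 mm, cap above. This point is its centre, 27 mm above its foot
- case_vial_r_mid (a point): Bystander in the case's -y pocket, amber body, red cap. 54 mm vial: straight, 27 mm in diameter all the way up, glass body to 37 mm, cap above. This point is its centre, 27 mm above its foot
- beaker: Bystander: glass beaker, 70 mm in diameter, 90 high; origin under its centre
- dishes: Bystander: stack of three culture dishes, 90 mm in diameter, 43 high; origin under its centre
Things that resemble listed ones, but are neither listed nor needed, are in the scene too. What is meant by the lid is not red, and is the smaller of those in its own colour.

How it is judged:
By the outcome, as a careful person would: the job done as asked, in the order asked, and still so for the second after the job is handed in, with the robot touching nothing.
It also fails if it takes over 66 s, if anything falls off the work surface, if the arm or the gripper's body presses on something with over 40 N, if the wrist force passes 120 N, or if a joint passes its speed limit or range.

ROBOT

A 7-joint arm with a two-finger parallel gripper is mounted at the origin on the work surface. World frame = base frame: x ahead of the robot, y to its left, z up, the work surface at z = 0. Lengths are in m, angles in degrees, forces in N, time in s.
With the tool pointing down it reaches from about 0.35 to 0.9 m from the base axis. Payload 7.2 kg.
Tool frame: the origin (TCP) lies at the very end of the fingers, on their centre line; the grasp point (between the pads) lies robot.grip_depth behind it (robot.grip_depth is the distance from the TCP to the grasp point, in m); z points along the fingers, x is the direction in which the jaws open and shut, and the axes are right-handed (so a half turn about z gives the same grasp; the last joint's range is limited). The gripper opens to 85 mm and grips with 20 to 120 N. Pads are 22 mm wide; open, the fingers measure 114 mm over their backs; the gripper's body (76 mm by 85 mm) begins 54 mm behind the grasp point. The pads swing forward as they close: fully open they stand 13 mm farther back than shut.
Start: joints at [63.701, 23.554, -0.728, 91.456, 0.321, 64.991, -4.71], TCP at [0.238, -0.578, 0.231] pointing down, gripper open.
Joint ranges: [-169.25, 169.25], [-16.82, 113.86], [-84.01, 82.57], [7.8, 145.47], [-59.2, 239.2], [7.22, 106.19], [-163.78, 163.78]. Speed limits (degrees/s): [136.94, 136.94, 172.46, 172.46, 180, 180, 180].

INTERFACE

Orientations are given as [roll, pitch, yaw] about the fixed x, y, z axes, in that order (R = Rz(yaw) Ry(pitch) Rx(roll)).
In Python, from bench import robot, optics, nets gives the robot as it stands.
- The arm moves only by the tool step_arm, never from a script. Its argument "commands" is a list of rows, each an object with "fingers": the finger opening in cm, from 0 to 8.54; "translation": the shift along the tool's x, y, z in cm, a list of three; "angular": the turn, a rotation vector about the tool's x, y, z in degrees, a list of three. In form: [{"fingers": fingers, "translation": [dx, dy, dz], "angular": [rx, ry, rz]}, ...]. A call has exactly 10 rows; each row is the pose to reach, as a shift and turn from the pose commanded when the call began, along the tool's axes at that moment; what a row does not reach only later rows make up. A row lasts 1/8 s, in which the tool goes at most 62.5 mm and 10.7 degrees, less where a joint would pass 70% of its speed; a pose out of reach is approached as far as the arm can. A call with a gripper value outside its range is refused whole. The fingers move at their own pace and stop on an object; "newtons" is the grip in N (left out, the last holds). Time passes only in rows, so rows that repeat a pose let the fingers close, or fill a call up. It gives the time, the measured TCP pose, the force and the opening at its end, in the units of the state.
- robot.sense(): the state, without advancing time (a new reading comes with each control period).
- optics.camera(name): name is "side" or "top"; returns a dict with "pixels" (480x640x3 uint8, red, green, blue), "fx", "fy", "cx", "cy" (pixels), "view" (4x4, takes a point from world to camera coordinates). Camera axes: x right, y down, z forward; pixel columns grow to the right and rows downward; lengths in m; the calibration is good to about 2 mm. A picture is of the moment at which its call begins. There is no depth.
- robot.hand_in(): hands the job in, once; it reports no verdict.
Trained networks look in a picture, given as the dict that the camera call returned (one of the last four; its "shot" number tells which), for a name from the list of things; names that differ only in an ending like _2 or _b are one class to them, and where a whole thing is asked for, a point or a joint stands for the part that bears it (a point fixed in the world has none). Each returns a list of dicts, best first, with "p" (0 to 1); they miss things now and then, are a little off and sometimes report something else, mostly with a low value. They report only what shows in the picture. A call takes as long as a camera call. They do not tell look-alikes from the thing itself.
- nets.silhouettes(thing, picture): "pixels" (480x640 bool, what is visible of it) and "bbox" ([left, top, width, height] in pixels, round what is visible of it).
The state is a dict: "time": time; "q": joint angles; "joint_vel": joint speeds; "tau": joint torques, N m; "eef_pos": TCP position; "ee_rot": TCP orientation; "wrist_force": force on the tool from outside, world axes, zero at the start; "moment": the same for the moment, N m; "grip_width": opening from 0.0 (shut) to 1.0 (fully open).
Only numpy, scipy, OpenCV 4.12 (cv2) and the standard library are available. Lean on these libraries where they do the work, as an engineer would, in place of code of your own. Each camera call takes 0.05 s, during which the arm holds its last target. There are 200 camera calls.

## Working session

There is one attempt and no reset: what is moved stays moved. The work goes in short steps, Python scripts to look and compute and a tool call to move; the robot and the scene stay as the last step left them, time stands still between calls to the robot, and variables do not carry over. Pictures are saved under pics/ and viewed, about 8 in all and at most 12, crops included, and the job is handed in when it is done.

Besides the shell and the picture viewer there is one more tool, called after "Call:" as name(argument=value, ...), one argument or row to a line, values as JSON. step_arm: Moves the arm, as the interface text tells. Its arguments: {"type":"object","properties":{"commands":{"type":"array"},"newtons":{"type":"number"}},"required":["commands"]}

```bash
mkdir -p pics; ls
python3 - <<'E'
from bench import robot, optics, nets
import cv2
print(robot.sense(), robot.grip_depth)
for n in("side","top"):
    c=optics.camera(n); cv2.imwrite(f"pics/{n}0.png",c["pixels"][:,:,::-1]); print(n,c["fx"],c["fy"],c["cx"],c["cy"],c["view"])
    for t in("box","lid","sample_vial_mid"):
        print(t,[(round(d["p"],2),d["bbox"]) for d in nets.silhouettes(t,c)])
E
```

```text
pics
{'time': 0.0, 'q': array([63.70242285, 23.60033607, -0.72747143, 91.50632206,  0.32166623,
       64.98861863, -4.70797955]), 'joint_vel': array([ 0.0904452 ,  0.02422496,  0.07769516,  0.05804265,  0.05018257,
       -0.0372495 ,  0.00206366]), 'tau': array([-8.45393897e-04, -6.00614905e+01,  6.81902356e-01, -2.99401814e+01,
        1.38044707e-02,  1.09055100e-02, -8.88656189e-06]), 'eef_pos': array([ 0.23782353, -0.57743596,  0.23043344]), 'ee_rot': array([ 1.79992308e+02,  9.29178097e-02, -6.76073016e+01]), 'wrist_force': array([ 0.03165695, -0.23566497, -0.08991196]), 'moment': array([-0.06304606,  0.04842106,  0.00217047]), 'grip_width': 1.0004049805674458} 0.0187
side 570.1518851196035 570.1518851196035 322.4277132615271 238.44909445899972 [[-0.92547132 -0.37868398 -0.01006407  0.47263988]
 [-0.27361152  0.68658508 -0.67360052  0.19946514]
 [ 0.26199157 -0.62064432 -0.7390271   1.09937133]
 [ 0.          0.          0.          1.        ]]
box [(0.93, [237.9, 177.6, 85.6, 73.0])]
lid [(0.8, [293.5, 190.4, 72.7, 46.9]), (0.78, [400.8, 189.6, 93.6, 76.0]), (0.7, [349.8, 265.1, 81.1, 73.0])]
sample_vial_mid [(0.82, [209.6, 330.3, 20.9, 30.2])]
top 451.01464637596894 451.01464637596894 321.0648486370554 236.21576593383887 [[-0.01648541 -0.99983522  0.00759965 -0.01532387]
 [-0.99699702  0.01586249 -0.07579788  0.52328015]
 [ 0.07566484 -0.00882639 -0.99709424  0.81051728]
 [ 0.          0.          0.          1.        ]]
box [(0.67, [148.5, 183.9, 21.1, 19.6]), (0.6, [305.7, 115.0, 93.1, 111.2])]
lid [(0.96, [357.0, 290.2, 138.2, 132.9]), (0.79, [245.2, 298.9, 89.5, 70.2]), (0.65, [330.9, 186.0, 78.2, 91.6])]
sample_vial_mid [(0.63, [146.3, 184.1, 28.9, 20.0]), (0.45, [143.5, 277.9, 26.1, 15.7])]
```

View pics/side0.png

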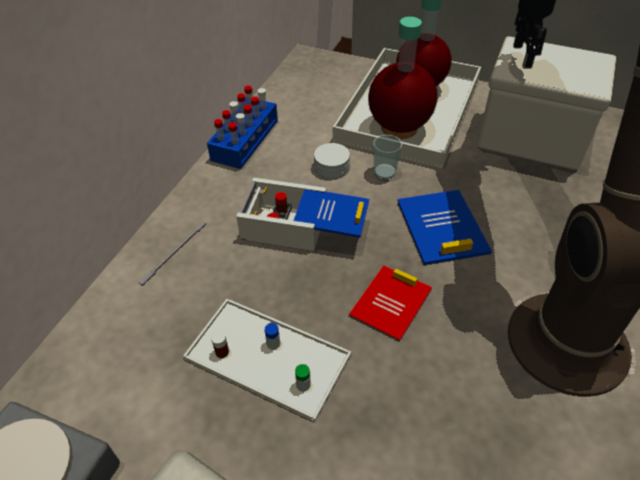

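View pics/top0.png

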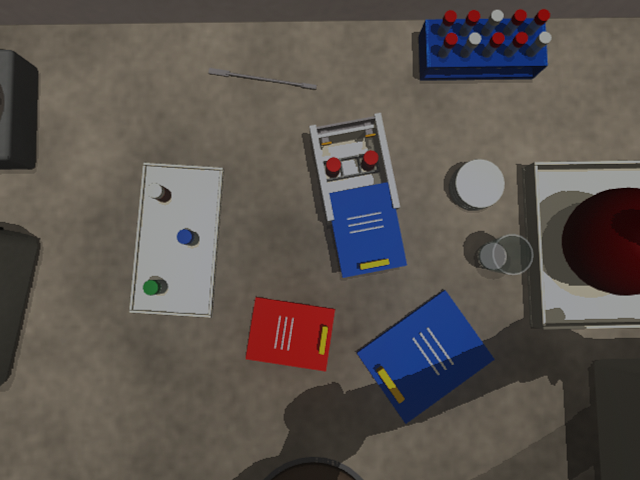

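The side picture shows the case with its engaged blue lid at (333,212). The larger loose blue lid is at (443,227) and the red one at (390,300). The brown, white-capped vial stands in the tray at side (220,345), top (158,190). The rack's white-topped tubes at top (497,15) and (545,38) are thin, so they aren't it. I'll confirm this in one enlarged crop with rough measurements.

```bash
cat > h.py <<'E'
import numpy as np, cv2
from bench import robot, optics, nets
def proj(c,P):
    P=np.atleast_2d(P); q=P@c["view"][:3,:3].T+c["view"][:3,3]
    return np.c_[c["fx"]*q[:,0]/q[:,2]+c["cx"],c["fy"]*q[:,1]/q[:,2]+c["cy"]]
def back(c,u,v,z):
    R,t=c["view"][:3,:3],c["view"][:3,3]
    d=R.T@np.array([(u-c["cx"])/c["fx"],(v-c["cy"])/c["fy"],1]); o=-R.T@t
    return o+d*(z-o[2])/d[2]
def blob(c,lo,hi,box):
    x,y,w,h=box; hsv=cv2.cvtColor(c["pixels"],cv2.COLOR_RGB2HSV)[y:y+h,x:x+w]
    m=cv2.inRange(hsv,lo,hi); n,_,s,ce=cv2.connectedComponentsWithStats(m)
    i=1+np.argmax(s[1:,4]); return ce[i]+[x,y],s[i]
def crop(c,x,y,w,h,k): return cv2.resize(c["pixels"][y:y+h,x:x+w,::-1],None,fx=k,fy=k,interpolation=cv2.INTER_CUBIC)
E
python3 - <<'E'
from h import *
T=optics.camera("top");S=optics.camera("side")
I=np.zeros((600,800,3),np.uint8)
a=crop(T,300,105,115,180,3.3);I[:a.shape[0],:a.shape[1]]=a
b=crop(S,232,172,140,80,3);I[:b.shape[0],380:380+b.shape[1]]=b
d=crop(S,200,325,45,45,6);I[250:250+d.shape[0],380:380+d.shape[1]]=d
e=crop(T,140,175,35,35,4);I[250:250+140,655:795]=e
cv2.imwrite("pics/crops.png",I)
y0,s=blob(T,(20,100,100),(35,255,255),(350,250,50,25));print("bar",y0,s,back(T,*y0,.086))
y1,s=blob(S,(20,100,100),(35,255,255),(345,195,30,35));print("barS",y1,s,back(S,*y1,.079))
E
```

```text
bar [374.01875 263.91875] [ 10   9  29  11 160] [ 0.469637  -0.1118143  0.086    ]
barS [359.27160494 210.13580247] [11  7  8 17 81] [ 0.47056487 -0.11485157  0.079     ]
```

View pics/crops.png

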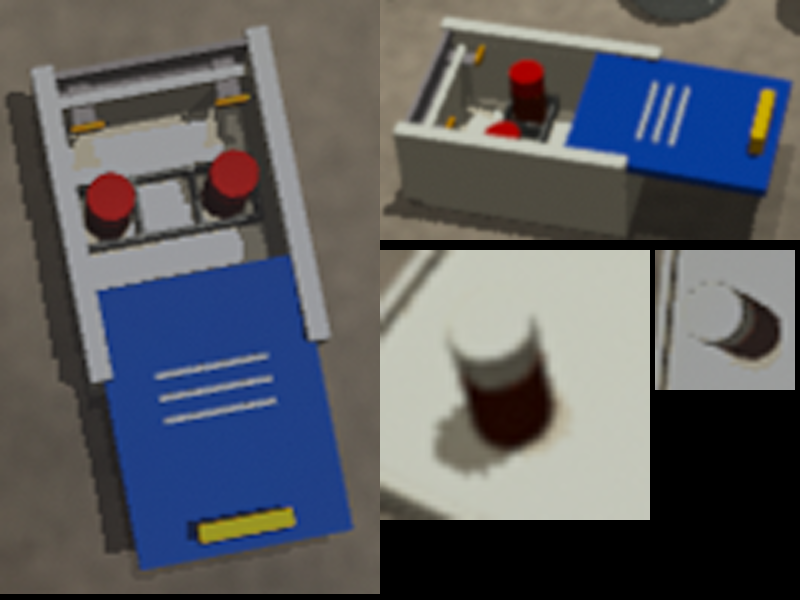

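Confirmed: the lid is the smaller blue one, engaged in the case. The vial has a brown body and a white cap. Next I'll fit the case pose and the vial position.

```bash
cat > m.py <<'E'
from h import *
from scipy.optimize import least_squares
T=optics.camera("top");S=optics.camera("side")
f=lambda L,k,x0,y0,ox,oy:np.array([((u-ox+.5)/k-.5+x0,(v-oy+.5)/k-.5+y0) for u,v in L])
pt=f([(33,68),(92,383),(267,27),(328,337),(110,192),(234,172)],3.3,300,105,0,0)
ps=f([(395,132),(627,165),(446,18),(662,46)],3,232,172,380,0)
C=np.array([(86,64,74.5),(-85,64,74.5),(86,-64,74.5),(-85,-64,74.5),(14,34,59),(14,-34,59)])/1000
def W(p,c): a=p[2];return np.c_[p[0]+np.cos(a)*c[:,0]-np.sin(a)*c[:,1],p[1]+np.sin(a)*c[:,0]+np.cos(a)*c[:,1],c[:,2]]
def r(p): return np.r_[(proj(T,W(p,C))-pt).ravel(),(proj(S,W(p,C[:4]))-ps).ravel()]
s=least_squares(r,[.6,-.09,0.2]);p=s.x
print("case",p[:2],np.degrees(p[2]),"res px",s.fun.round(1))
print("pocket",W(p,np.array([[.014,0,.019]])))
for b in ([0.4696,-.1118],[.4706,-.1149]):
    d=np.array(b)-p[:2];print("bar in case",d@[np.cos(p[2]),np.sin(p[2])],d@[-np.sin(p[2]),np.cos(p[2])])
# bracket ridge yellow
V=[];th=np.linspace(0,2*np.pi,40)
def hull(c,xy):
    P=np.r_[[(xy[0]+.0135*np.cos(t),xy[1]+.0135*np.sin(t),z) for z in(.005,.059) for t in th]]
    m=np.zeros((480*4,640*4),np.uint8);cv2.fillPoly(m,[cv2.convexHull(((proj(c,P)+.5)*4).astype(np.int32))],1)
    return cv2.resize(m.astype(float),(640,480),interpolation=cv2.INTER_AREA)
for n,c,near in(("top",T,(158,192)),("side",S,(220,345))):
    for d in nets.silhouettes("sample_vial_mid",c):
        m=d["pixels"];v,u=np.nonzero(m)
        if np.hypot(u.mean()-near[0],v.mean()-near[1])<20:
            xy=back(c,u.mean(),v.mean(),.032)[:2]
            for _ in range(8):
                h=hull(c,xy);vv,uu=np.indices(h.shape)
                cu,cv_=(h*uu).sum()/h.sum(),(h*vv).sum()/h.sum()
                xy=xy+back(c,u.mean(),v.mean(),.032)[:2]-back(c,cu,cv_,.032)[:2]
            print(n,d["p"],m.sum(),round(h.sum()),"vial",xy)
print("by eye",back(T,154.6,190.1,.059),back(S,221.75,354.8,.005))
E
python3 m.py
```

```text
case [ 0.64020016 -0.08310666] 9.840368588654155 res px [-0.7  0.1 -0.2 -0.  -0.  -0.7  0.9  0.2  0.3  1.2  0.2  0.3 -0.5 -0.2
 -0.9  0.6 -0.1 -0.8  0.1  0.2]
pocket [[ 0.65399419 -0.080714    0.019     ]]
bar in case -0.17299404153805323 0.0008850043085194633
bar in case -0.17253855540352123 -0.0023402913959468963
top 0.57 309 351 vial [0.60648271 0.26976422]
side 0.63 356 386 vial [0.60592855 0.27267103]
by eye [0.60619708 0.26866999 0.059     ] [0.60390639 0.2766968  0.005     ]
```

Call:
step_arm(
  commands=[
    {"fingers": 5, "translation": [-4, -4, 0], "angular": [0, 0, -8]},
    {"fingers": 5, "translation": [-8, -8, 0], "angular": [0, 0, -17]},
    {"fingers": 5, "translation": [-12, -12, 0], "angular": [0, 0, -26]},
    {"fingers": 5, "translation": [-16, -16.4, 0], "angular": [0, 0, -35]},
    {"fingers": 5, "translation": [-20, -20.5, 0], "angular": [0, 0, -44]},
    {"fingers": 5, "translation": [-24, -24.6, 0], "angular": [0, 0, -53]},
    {"fingers": 5, "translation": [-28, -28.7, 0], "angular": [0, 0, -62]},
    {"fingers": 5, "translation": [-32, -32.8, 0], "angular": [0, 0, -70]},
    {"fingers": 5, "translation": [-36, -37, 0], "angular": [0, 0, -77.4]},
    {"fingers": 5, "translation": [-40, -41, 0], "angular": [0, 0, -77.4]},
  ],
  newtons=35,
)

```text
time: 1.95
eef_pos: [0.4655, -0.0503, 0.2317]
ee_rot: [180.0, -0.1, 9.9]
wrist_force: [1.6, -1.0, 0.3]
grip_width: 0.581
```

Call:
step_arm(
  commands=[
    {"fingers": 5, "translation": [3, -4.5, 0], "angular": [0, 0, 0]},
    {"fingers": 5, "translation": [6, -9, 1], "angular": [0, 0, 0]},
    {"fingers": 5, "translation": [9, -13.5, 3], "angular": [0, 0, 0]},
    {"fingers": 5, "translation": [12, -18, 6], "angular": [0, 0, 0]},
    {"fingers": 5, "translation": [15, -22.5, 9], "angular": [0, 0, 0]},
    {"fingers": 5, "translation": [18, -27, 11], "angular": [0, 0, 0]},
    {"fingers": 5, "translation": [19.4, -29.4, 12], "angular": [0, 0, 0]},
    {"fingers": 5, "translation": [19.4, -29.4, 12], "angular": [0, 0, 0]},
    {"fingers": 5, "translation": [19.4, -29.4, 12], "angular": [0, 0, 0]},
    {"fingers": 5, "translation": [19.4, -29.4, 12], "angular": [0, 0, 0]},
  ],
)

```text
time: 3.2
eef_pos: [0.6064, 0.2693, 0.1119]
ee_rot: [180.0, -0.0, 9.7]
wrist_force: [-0.1, -1.0, -0.3]
grip_width: 0.587
```

Run:
```python
from h import *
T=optics.camera("top");S=optics.camera("side")
print(robot.sense()["eef_pos"],robot.sense()["ee_rot"])
I=np.zeros((420,800,3),np.uint8)
a=crop(T,110,130,100,105,4);I[:420,:400]=a
b=crop(S,170,285,100,105,4);I[:,400:]=b
cv2.imwrite("pics/c2.png",I)
```

```text
[0.6064439  0.26957153 0.11198619] [ 1.79970714e+02 -5.65513957e-02  9.69863941e+00]
```

View pics/c2.png

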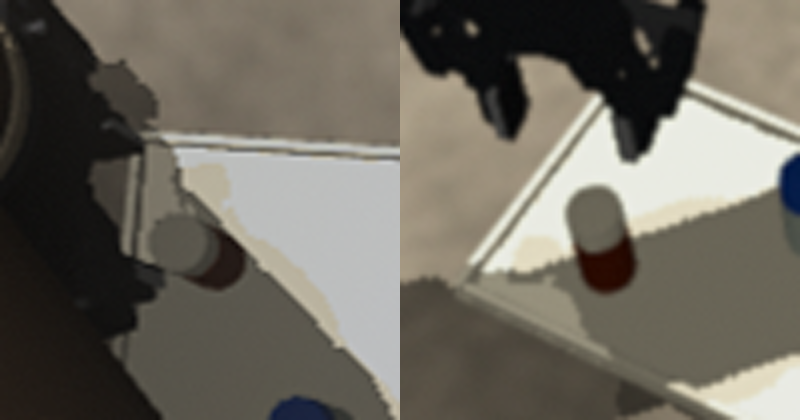

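Run:
```python
from h import *
T=optics.camera("top");S=optics.camera("side")
print(back(T,154.6,190.4,.059),back(S,217.9,336.6,.059),back(S,170+209/4-.5,285+279/4-.5,.005))
# finger tips midpoint in side vs predicted
print(back(S,170+170/4,285+145/4,.118),proj(S,robot.sense()["eef_pos"]))
```

```text
[0.60566234 0.26866389 0.059     ] [0.60630177 0.2713072  0.059     ] [0.60448955 0.27564674 0.005     ]
[0.60401748 0.27714072 0.118     ] [[213.91496221 319.69582915]]
```

Call:
step_arm(
  commands=[
    {"fingers": 5, "translation": [0, -0.1, 3], "angular": [0, 0, 0]},
    {"fingers": 5, "translation": [0, -0.1, 6], "angular": [0, 0, 0]},
    {"fingers": 5, "translation": [0, -0.1, 8], "angular": [0, 0, 0]},
    {"fingers": 5, "translation": [0, -0.1, 8.5], "angular": [0, 0, 0]},
    {"fingers": 5, "translation": [0, -0.1, 8.5], "angular": [0, 0, 0]},
    {"fingers": 2, "translation": [0, -0.1, 8.5], "angular": [0, 0, 0]},
    {"fingers": 2, "translation": [0, -0.1, 8.5], "angular": [0, 0, 0]},
    {"fingers": 2, "translation": [0, -0.1, 8.5], "angular": [0, 0, 0]},
    {"fingers": 2, "translation": [0, -0.1, 8.5], "angular": [0, 0, 0]},
    {"fingers": 2, "translation": [0, -0.1, 8.5], "angular": [0, 0, 0]},
  ],
)

```text
time: 4.65
eef_pos: [0.6065, 0.2723, 0.0275]
ee_rot: [-180.0, -0.1, 9.8]
wrist_force: [-1.0, 0.4, 6.6]
grip_width: 0.305
```

Call:
step_arm(
  commands=[
    {"fingers": 2, "translation": [0, 0, -2], "angular": [0, 0, 0]},
    {"fingers": 2, "translation": [0, 0, -5], "angular": [0, 0, 0]},
    {"fingers": 2, "translation": [0, 0, -8], "angular": [0, 0, 0]},
    {"fingers": 2, "translation": [0, 2, -10], "angular": [0, 0, 0]},
    {"fingers": 2, "translation": [-0.2, 5, -11], "angular": [0, 0, 0]},
    {"fingers": 2, "translation": [-0.3, 9, -11], "angular": [0, 0, 0]},
    {"fingers": 2, "translation": [-0.5, 13, -11], "angular": [0, 0, 0]},
    {"fingers": 2, "translation": [-0.6, 17, -11], "angular": [0, 0, 0]},
    {"fingers": 2, "translation": [-0.8, 21, -11], "angular": [0, 0, 0]},
    {"fingers": 2, "translation": [-1, 25, -11], "angular": [0, 0, 0]},
  ],
)

```text
time: 5.9
eef_pos: [0.6386, 0.0225, 0.1376]
ee_rot: [180.0, -0.0, 9.8]
wrist_force: [0.7, -0.5, -1.2]
grip_width: 0.304
```

Call:
step_arm(
  commands=[
    {"fingers": 2, "translation": [0, 4, 0], "angular": [0, 0, 0]},
    {"fingers": 2, "translation": [-0.2, 7, 0], "angular": [0, 0, 0]},
    {"fingers": 2, "translation": [-0.3, 9, 0], "angular": [0, 0, 0]},
    {"fingers": 2, "translation": [-0.3, 10.2, 0], "angular": [0, 0, 0]},
    {"fingers": 2, "translation": [-0.3, 10.5, 0], "angular": [0, 0, 0]},
    {"fingers": 2, "translation": [-0.3, 10.5, 0], "angular": [0, 0, 0]},
    {"fingers": 2, "translation": [-0.3, 10.5, 1], "angular": [0, 0, 0]},
    {"fingers": 2, "translation": [-0.3, 10.5, 2], "angular": [0, 0, 0]},
    {"fingers": 2, "translation": [-0.3, 10.5, 2], "angular": [0, 0, 0]},
    {"fingers": 2, "translation": [-0.3, 10.5, 2], "angular": [0, 0, 0]},
  ],
)

```text
time: 7.15
eef_pos: [0.6534, -0.08, 0.1161]
ee_rot: [-180.0, 0.0, 9.8]
wrist_force: [0.6, 1.4, -0.5]
grip_width: 0.304
```

Run:
```python
from h import *
T=optics.camera("top");S=optics.camera("side")
s=robot.sense();print(s["eef_pos"],s["ee_rot"],s["grip_width"])
I=np.zeros((600,800,3),np.uint8)
a=crop(T,280,90,130,195,3);I[:585,:390]=a
b=crop(S,225,130,135,125,3);I[:375,395:]=b
cv2.imwrite("pics/c3.png",I)
p=s["eef_pos"].copy()
for z in (.005,.059):p[2]=s["eef_pos"][2]-.027+z; print(proj(S,p))
a=np.radians(9.84)
for z in (.005,.019): print(proj(S,[.65399,-.0807,z]))
```

```text
[ 0.653565   -0.08011897  0.11656116] [ 1.79997027e+02 -2.66777467e-02  9.79130579e+00] 0.3038817287292222
[[275.54237609 193.73639369]]
[[273.74075089 175.13029943]]
[[278.23045869 221.89152314]]
[[277.81904725 217.64583628]]
```

View pics/c3.png

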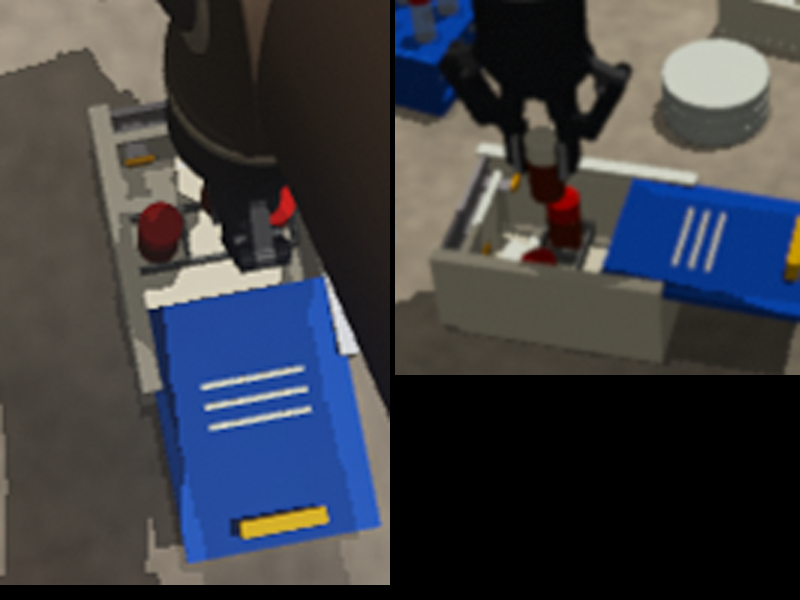

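```bash
sed -i '/^V=\[\]/,$d' m.py
cat >> m.py <<'E'
for n,g in(("T",lambda p:(proj(T,W(p,C))-pt).ravel()),("S",lambda p:(proj(S,W(p,C[:4]))-ps).ravel())):
    q=least_squares(g,p).x; print(n,q[:2],np.degrees(q[2]),W(q,np.array([[.014,0,.019]])))
# net centroid of vial in hand, side, against hull prediction
s=robot.sense()["eef_pos"];th=np.linspace(0,2*np.pi,40)
for d in nets.silhouettes("sample_vial_mid",S)[:3]: print(d["p"],d["bbox"])
P=np.array([(s[0]+.0135*np.cos(t),s[1]+.0135*np.sin(t),s[2]-.027+z) for z in(.005,.059) for t in th]);q=proj(S,P);print(q.min(0),q.max(0)-q.min(0))
for nm in("case_vial_l_mid",):
  for d in nets.silhouettes(nm,S)[:4]: print(nm,d["p"],d["bbox"])
for y in(.034,-.034):
    c=W(p,np.array([[.014,y,0]]))[0]
    P=np.array([(c[0]+.0135*np.cos(t),c[1]+.0135*np.sin(t),z) for z in(.005,.059) for t in th]);q=proj(S,P);print(q.min(0),q.max(0)-q.min(0))
E
python3 m.py
```

```text
case [ 0.64020016 -0.08310666] 9.840368588654155 res px [-0.7  0.1 -0.2 -0.  -0.  -0.7  0.9  0.2  0.3  1.2  0.2  0.3 -0.5 -0.2
 -0.9  0.6 -0.1 -0.8  0.1  0.2]
pocket [[ 0.65399419 -0.080714    0.019     ]]
bar in case -0.17299404153805323 0.0008850043085194633
bar in case -0.17253855540352123 -0.0023402913959468963
T [ 0.64053167 -0.08294925] 9.534027726559641 [[ 0.65433829 -0.08063038  0.019     ]]
S [ 0.63939066 -0.0833556 ] 10.584166672375826 [[ 0.65315247 -0.08078408  0.019     ]]
0.51 [270.7, 171.7, 16.6, 27.3]
[267.40306702 170.89916977] [14.31988434 27.04403839]
case_vial_l_mid 0.41 [267.2, 212.7, 14.0, 4.4]
[266.33289746 211.38360534] [13.86344074 25.42759139]
[274.67696704 190.87887095] [13.1480053  24.90957079]
```

Call:
step_arm(
  commands=[
    {"fingers": 2, "translation": [0, 0.05, 1.5], "angular": [0, 0, 0]},
    {"fingers": 2, "translation": [0, 0.05, 3], "angular": [0, 0, 0]},
    {"fingers": 2, "translation": [0, 0.05, 4.5], "angular": [0, 0, 0]},
    {"fingers": 2, "translation": [0, 0.05, 6], "angular": [0, 0, 0]},
    {"fingers": 2, "translation": [0, 0.05, 7], "angular": [0, 0, 0]},
    {"fingers": 2, "translation": [0, 0.05, 7.2], "angular": [0, 0, 0]},
    {"fingers": 2, "translation": [0, 0.05, 7.4], "angular": [0, 0, 0]},
    {"fingers": 2, "translation": [0, 0.05, 7.6], "angular": [0, 0, 0]},
    {"fingers": 2, "translation": [0, 0.05, 7.8], "angular": [0, 0, 0]},
    {"fingers": 2, "translation": [0, 0.05, 7.9], "angular": [0, 0, 0]},
  ],
)

```text
time: 8.7
eef_pos: [0.6535, -0.0807, 0.0374]
ee_rot: [180.0, -0.0, 9.8]
wrist_force: [-0.5, -0.4, 0.7]
grip_width: 0.301
```

Call:
step_arm(
  commands=[
    {"fingers": 2, "translation": [0, 0, 0.2], "angular": [0, 0, 0]},
    {"fingers": 2, "translation": [0, 0, 0.4], "angular": [0, 0, 0]},
    {"fingers": 2, "translation": [0, 0, 0.6], "angular": [0, 0, 0]},
    {"fingers": 2, "translation": [0, 0, 0.75], "angular": [0, 0, 0]},
    {"fingers": 2, "translation": [0, 0, 0.85], "angular": [0, 0, 0]},
    {"fingers": 2, "translation": [0, 0, 0.9], "angular": [0, 0, 0]},
    {"fingers": 2, "translation": [0, 0, 0.95], "angular": [0, 0, 0]},
    {"fingers": 2, "translation": [0, 0, 0.95], "angular": [0, 0, 0]},
    {"fingers": 2, "translation": [0, 0, 0.95], "angular": [0, 0, 0]},
    {"fingers": 2, "translation": [0, 0, 0.95], "angular": [0, 0, 0]},
  ],
)

```text
time: 9.95
eef_pos: [0.6535, -0.0807, 0.0278]
ee_rot: [180.0, -0.0, 9.8]
wrist_force: [0.9, 0.2, -0.2]
grip_width: 0.305
```

Call:
step_arm(
  commands=[
    {"fingers": 2, "translation": [0, 0, 0.05], "angular": [0, 0, 0]},
    {"fingers": 2, "translation": [0, 0, 0.1], "angular": [0, 0, 0]},
    {"fingers": 4.5, "translation": [0, 0, 0.1], "angular": [0, 0, 0]},
    {"fingers": 4.5, "translation": [0, 0, 0.1], "angular": [0, 0, 0]},
    {"fingers": 4.5, "translation": [0, 0, 0.1], "angular": [0, 0, 0]},
    {"fingers": 4.5, "translation": [0, 0, -0.5], "angular": [0, 0, 0]},
    {"fingers": 4.5, "translation": [0, 0, -2], "angular": [0, 0, 0]},
    {"fingers": 4.5, "translation": [0, 0, -4.5], "angular": [0, 0, 0]},
    {"fingers": 4.5, "translation": [0, 0, -8], "angular": [0, 0, 0]},
    {"fingers": 4.5, "translation": [0, 0, -12], "angular": [0, 0, 0]},
  ],
)

```text
time: 11.2
eef_pos: [0.6533, -0.0806, 0.1497]
ee_rot: [-180.0, -0.0, 9.8]
wrist_force: [0.3, 0.5, 0.3]
grip_width: 0.529
```

Call:
step_arm(
  commands=[
    {"fingers": 0, "translation": [-3, 0, 0], "angular": [0, 0, -10]},
    {"fingers": 0, "translation": [-6, 0, 0], "angular": [0, 0, -20]},
    {"fingers": 0, "translation": [-9, 0, 0], "angular": [0, 0, -30]},
    {"fingers": 0, "translation": [-12, 0, 0], "angular": [0, 0, -40]},
    {"fingers": 0, "translation": [-15, 0, 0], "angular": [0, 0, -50]},
    {"fingers": 0, "translation": [-18, 0, 0], "angular": [0, 0, -60]},
    {"fingers": 0, "translation": [-20, 0, 0], "angular": [0, 0, -70]},
    {"fingers": 0, "translation": [-21.6, 0, 0], "angular": [0, 0, -80]},
    {"fingers": 0, "translation": [-21.6, 0, 0], "angular": [0, 0, -90]},
    {"fingers": 0, "translation": [-21.6, 0, 0], "angular": [0, 0, -90]},
  ],
)

```text
time: 12.45
eef_pos: [0.4408, -0.1178, 0.1486]
ee_rot: [180.0, 0.1, 99.7]
wrist_force: [0.7, 0.8, -0.1]
grip_width: -0.002
```

Run:
```python
from h import *
T=optics.camera("top");S=optics.camera("side")
s=robot.sense();print(s["eef_pos"],s["ee_rot"],s["grip_width"])
I=np.zeros((600,800,3),np.uint8)
a=crop(T,295,100,125,190,3);I[:570,:375]=a
b=crop(S,232,140,140,110,3);I[:330,378:798]=b
cv2.imwrite("pics/c4.png",I)
```

```text
[ 0.44091601 -0.11755034  0.14834184] [1.79962435e+02 3.67579803e-02 9.95523379e+01] 9.256269573782126e-05
```

View pics/c4.png

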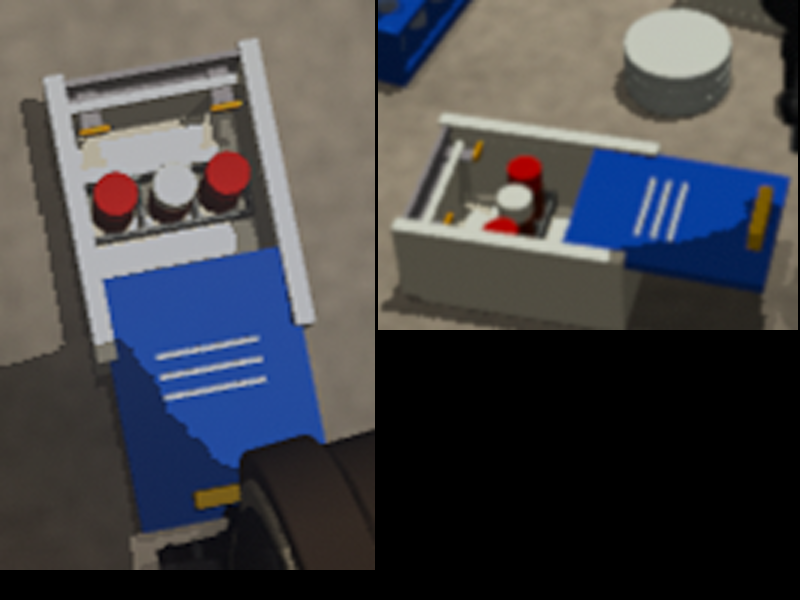

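Run:
```python
from h import *
T=optics.camera("top");a=np.radians(9.84);e=np.array([np.cos(a),np.sin(a)]);o=np.array([.6402,-.0831])
for u,v in((326.3,142.7),(369.7,134.7)): print((back(T,u,v,.064)[:2]-o)@e)
p=robot.sense()["eef_pos"];print("tcp case",(p[:2]-o)@e,(p[:2]-o)@[-e[1],e[0]],p)
```

```text
0.052853204028087054
0.05281360209138403
tcp case -0.20225296862789752 0.00020714942144598334 [ 0.44088701 -0.1174604   0.14821741]
```

Call:
step_arm(
  commands=[
    {"fingers": 0, "translation": [0, 0, 2], "angular": [0, 0, 0]},
    {"fingers": 0, "translation": [0, 0, 4.5], "angular": [0, 0, 0]},
    {"fingers": 0, "translation": [0, 0, 6.5], "angular": [0, 0, 0]},
    {"fingers": 0, "translation": [0, 0, 7.2], "angular": [0, 0, 0]},
    {"fingers": 0, "translation": [0, 0, 7.2], "angular": [0, 0, 0]},
    {"fingers": 0, "translation": [0, 0.4, 7.2], "angular": [0, 0, 0]},
    {"fingers": 0, "translation": [0, 0.8, 7.2], "angular": [0, 0, 0]},
    {"fingers": 0, "translation": [0, 1.2, 7.2], "angular": [0, 0, 0]},
    {"fingers": 0, "translation": [0, 1.6, 7.2], "angular": [0, 0, 0]},
    {"fingers": 0, "translation": [0, 2.0, 7.2], "angular": [0, 0, 0]},
  ],
)

```text
time: 13.85
eef_pos: [0.4605, -0.1141, 0.0758]
ee_rot: [-180.0, 0.0, 99.8]
wrist_force: [-1.2, 0.4, 0.6]
grip_width: 0.004
```

Call:
step_arm(
  commands=[
    {"fingers": 0, "translation": [0, 0.5, 0], "angular": [0, 0, 0]},
    {"fingers": 0, "translation": [0, 1, 0], "angular": [0, 0, 0]},
    {"fingers": 0, "translation": [0, 1.5, 0], "angular": [0, 0, 0]},
    {"fingers": 0, "translation": [0, 2, 0], "angular": [0, 0, 0]},
    {"fingers": 0, "translation": [0, 2.5, 0], "angular": [0, 0, 0]},
    {"fingers": 0, "translation": [0, 3, 0], "angular": [0, 0, 0]},
    {"fingers": 0, "translation": [0, 3.5, 0], "angular": [0, 0, 0]},
    {"fingers": 0, "translation": [0, 4, 0], "angular": [0, 0, 0]},
    {"fingers": 0, "translation": [0, 4.5, 0], "angular": [0, 0, 0]},
    {"fingers": 0, "translation": [0, 5, 0], "angular": [0, 0, 0]},
  ],
)

```text
time: 15.1
eef_pos: [0.5098, -0.1055, 0.0758]
ee_rot: [-180.0, 0.0, 99.8]
wrist_force: [-0.4, 0.5, 0.7]
grip_width: 0.0
```

Run:
```python
from h import *
T=optics.camera("top");S=optics.camera("side")
s=robot.sense();a=np.radians(9.84);e=np.array([np.cos(a),np.sin(a)]);o=np.array([.6402,-.0831])
print("tcp case",(s["eef_pos"][:2]-o)@e,s["eef_pos"],s["wrist_force"])
I=np.zeros((600,800,3),np.uint8)
I[:570,:375]=crop(T,295,100,125,190,3)
I[:330,378:798]=crop(S,232,140,140,110,3)
cv2.imwrite("pics/c5.png",I)
```

```text
tcp case -0.13182626451409488 [ 0.51025579 -0.10529862  0.07586173] [ 0.26679722 -0.74541215  0.42090987]
```

View pics/c5.png

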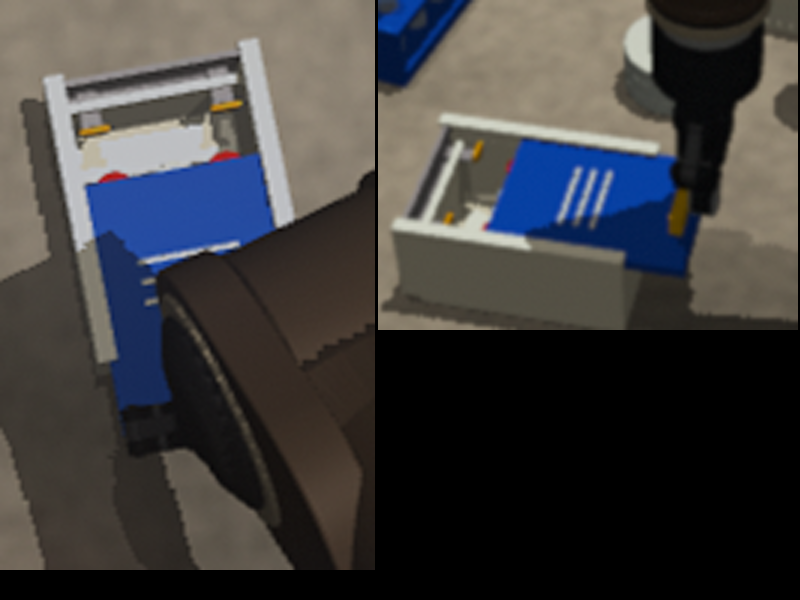

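Call:
step_arm(
  commands=[
    {"fingers": 0, "translation": [0, 0.4, 0], "angular": [0, 0, 0]},
    {"fingers": 0, "translation": [0, 0.8, 0], "angular": [0, 0, 0]},
    {"fingers": 0, "translation": [0, 1.2, 0], "angular": [0, 0, 0]},
    {"fingers": 0, "translation": [0, 1.6, 0], "angular": [0, 0, 0]},
    {"fingers": 0, "translation": [0, 1.9, 0], "angular": [0, 0, 0]},
    {"fingers": 0, "translation": [0, 2.1, 0], "angular": [0, 0, 0]},
    {"fingers": 0, "translation": [0, 2.2, 0], "angular": [0, 0, 0]},
    {"fingers": 0, "translation": [0, 2.3, 0], "angular": [0, 0, 0]},
    {"fingers": 0, "translation": [0, 2.4, 0], "angular": [0, 0, 0]},
    {"fingers": 0, "translation": [0, 2.4, 0], "angular": [0, 0, 0]},
  ],
)

```text
time: 16.45
eef_pos: [0.5333, -0.1014, 0.0758]
ee_rot: [180.0, -0.0, 99.8]
wrist_force: [0.6, -0.2, 1.5]
grip_width: -0.002
```

Call:
step_arm(
  commands=[
    {"fingers": 0, "translation": [0, 0.05, 0], "angular": [0, 0, 0]},
    {"fingers": 0, "translation": [0, 0.1, 0], "angular": [0, 0, 0]},
    {"fingers": 0, "translation": [0, 0.15, 0], "angular": [0, 0, 0]},
    {"fingers": 0, "translation": [0, 0.2, 0], "angular": [0, 0, 0]},
    {"fingers": 0, "translation": [0, 0.25, 0], "angular": [0, 0, 0]},
    {"fingers": 0, "translation": [0, 0.3, 0], "angular": [0, 0, 0]},
    {"fingers": 0, "translation": [0, 0.35, 0], "angular": [0, 0, 0]},
    {"fingers": 0, "translation": [0, 0.4, 0], "angular": [0, 0, 0]},
    {"fingers": 0, "translation": [0, 0.45, 0], "angular": [0, 0, 0]},
    {"fingers": 0, "translation": [0, 0.5, 0], "angular": [0, 0, 0]},
  ],
)

```text
time: 17.7
eef_pos: [0.5382, -0.1006, 0.0758]
ee_rot: [180.0, 0.0, 99.8]
wrist_force: [-0.4, 0.2, 0.2]
grip_width: -0.001
```

Call:
step_arm(
  commands=[
    {"fingers": 0, "translation": [0, 0.05, 0], "angular": [0, 0, 0]},
    {"fingers": 0, "translation": [0, 0.1, 0], "angular": [0, 0, 0]},
    {"fingers": 0, "translation": [0, 0.15, 0], "angular": [0, 0, 0]},
    {"fingers": 0, "translation": [0, 0.2, 0], "angular": [0, 0, 0]},
    {"fingers": 0, "translation": [0, 0.25, 0], "angular": [0, 0, 0]},
    {"fingers": 0, "translation": [0, 0.3, 0], "angular": [0, 0, 0]},
    {"fingers": 0, "translation": [0, 0.35, 0], "angular": [0, 0, 0]},
    {"fingers": 0, "translation": [0, 0.4, 0], "angular": [0, 0, 0]},
    {"fingers": 0, "translation": [0, 0.4, 0], "angular": [0, 0, 0]},
    {"fingers": 0, "translation": [0, 0.4, 0], "angular": [0, 0, 0]},
  ],
)

```text
time: 18.95
eef_pos: [0.5422, -0.0999, 0.0758]
ee_rot: [180.0, 0.0, 99.8]
wrist_force: [-0.0, 0.6, -0.7]
grip_width: 0.0
```

Call:
step_arm(
  commands=[
    {"fingers": 0, "translation": [0, 0.05, 0], "angular": [0, 0, 0]},
    {"fingers": 0, "translation": [0, 0.1, 0], "angular": [0, 0, 0]},
    {"fingers": 0, "translation": [0, 0.15, 0], "angular": [0, 0, 0]},
    {"fingers": 0, "translation": [0, 0.2, 0], "angular": [0, 0, 0]},
    {"fingers": 0, "translation": [0, 0.25, 0], "angular": [0, 0, 0]},
    {"fingers": 0, "translation": [0, 0.3, 0], "angular": [0, 0, 0]},
    {"fingers": 0, "translation": [0, 0.35, 0], "angular": [0, 0, 0]},
    {"fingers": 0, "translation": [0, 0.4, 0], "angular": [0, 0, 0]},
    {"fingers": 0, "translation": [0, 0.45, 0], "angular": [0, 0, 0]},
    {"fingers": 0, "translation": [0, 0.5, 0], "angular": [0, 0, 0]},
  ],
)

```text
time: 20.2
eef_pos: [0.5462, -0.0993, 0.0756]
ee_rot: [-179.9, 0.0, 99.8]
wrist_force: [-5.5, -1.0, 1.7]
grip_width: -0.002
```

Run:
```python
from h import *
T=optics.camera("top");S=optics.camera("side")
s=robot.sense();a=np.radians(9.84);e=np.array([np.cos(a),np.sin(a)]);o=np.array([.6402,-.0831])
print("tcp case",(s["eef_pos"][:2]-o)@e,s["eef_pos"],s["wrist_force"])
I=np.zeros((430,800,3),np.uint8)
I[:420,:400]=crop(T,305,105,100,105,4)
I[:400,400:]=crop(S,232,165,100,100,4)[:,:400]
cv2.imwrite("pics/c6.png",I)
```

```text
tcp case -0.0952865743916926 [ 0.54629183 -0.09924945  0.07559433] [-6.05114846 -0.91984065  2.46895221]
```

View pics/c6.png

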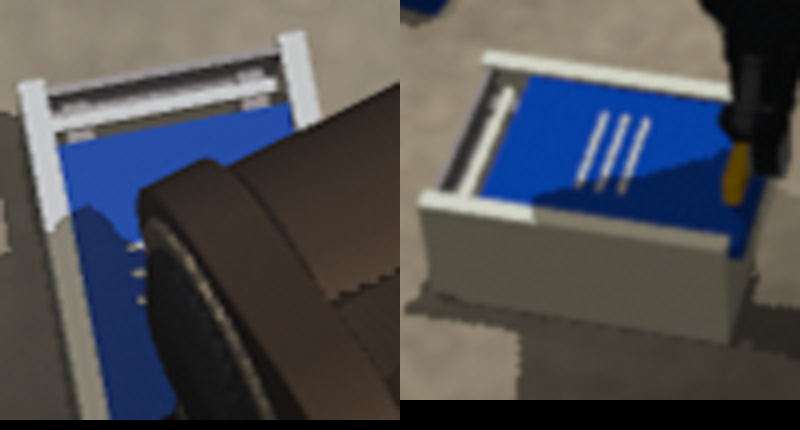

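Call:
step_arm(
  commands=[
    {"fingers": 0, "translation": [0, 0.03, 0], "angular": [0, 0, 0]},
    {"fingers": 0, "translation": [0, 0.06, 0], "angular": [0, 0, 0]},
    {"fingers": 0, "translation": [0, 0.09, 0], "angular": [0, 0, 0]},
    {"fingers": 0, "translation": [0, 0.12, 0], "angular": [0, 0, 0]},
    {"fingers": 0, "translation": [0, 0.15, 0], "angular": [0, 0, 0]},
    {"fingers": 0, "translation": [0, 0.18, 0], "angular": [0, 0, 0]},
    {"fingers": 0, "translation": [0, 0.21, 0], "angular": [0, 0, 0]},
    {"fingers": 0, "translation": [0, 0.24, 0], "angular": [0, 0, 0]},
    {"fingers": 0, "translation": [0, 0.27, 0], "angular": [0, 0, 0]},
    {"fingers": 0, "translation": [0, 0.3, 0], "angular": [0, 0, 0]},
  ],
)

```text
time: 21.55
eef_pos: [0.5483, -0.0989, 0.0754]
ee_rot: [-179.8, 0.0, 99.8]
wrist_force: [-6.8, -0.7, 3.9]
grip_width: 0.0
```

Call:
step_arm(
  commands=[
    {"fingers": 0, "translation": [0, 0.03, 0], "angular": [0, 0, 0]},
    {"fingers": 0, "translation": [0, 0.06, 0], "angular": [0, 0, 0]},
    {"fingers": 0, "translation": [0, 0.09, 0], "angular": [0, 0, 0]},
    {"fingers": 0, "translation": [0, 0.12, 0], "angular": [0, 0, 0]},
    {"fingers": 0, "translation": [0, 0.15, 0], "angular": [0, 0, 0]},
    {"fingers": 0, "translation": [0, 0.18, 0], "angular": [0, 0, 0]},
    {"fingers": 0, "translation": [0, 0.21, 0], "angular": [0, 0, 0]},
    {"fingers": 0, "translation": [0, 0.24, 0], "angular": [0, 0, 0]},
    {"fingers": 0, "translation": [0, 0.27, 0], "angular": [0, 0, 0]},
    {"fingers": 0, "translation": [0, 0.3, 0], "angular": [0, 0, 0]},
  ],
)

```text
time: 22.8
eef_pos: [0.553, -0.098, 0.0758]
ee_rot: [180.0, -0.0, 99.8]
wrist_force: [-2.6, -1.4, 0.3]
grip_width: 0.003
```

Call:
step_arm(
  commands=[
    {"fingers": 0, "translation": [0, 0.1, 0], "angular": [0, 0, 0]},
    {"fingers": 0, "translation": [0, 0.2, 0], "angular": [0, 0, 0]},
    {"fingers": 0, "translation": [0, 0.3, 0], "angular": [0, 0, 0]},
    {"fingers": 0, "translation": [0, 0.4, 0], "angular": [0, 0, 0]},
    {"fingers": 0, "translation": [0, 0.5, 0], "angular": [0, 0, 0]},
    {"fingers": 0, "translation": [0, 0.6, 0], "angular": [0, 0, 0]},
    {"fingers": 0, "translation": [0, 0.7, 0], "angular": [0, 0, 0]},
    {"fingers": 0, "translation": [0, 0.8, 0], "angular": [0, 0, 0]},
    {"fingers": 0, "translation": [0, 0.9, 0], "angular": [0, 0, 0]},
    {"fingers": 0, "translation": [0, 1.0, 0], "angular": [0, 0, 0]},
  ],
)

```text
time: 24.05
eef_pos: [0.5629, -0.0963, 0.0758]
ee_rot: [180.0, 0.0, 99.8]
wrist_force: [-3.6, -0.6, 1.0]
grip_width: 0.001
```

Call:
step_arm(
  commands=[
    {"fingers": 0, "translation": [0, 0.05, 0], "angular": [0, 0, 0]},
    {"fingers": 0, "translation": [0, 0.1, 0], "angular": [0, 0, 0]},
    {"fingers": 0, "translation": [0, 0.15, 0], "angular": [0, 0, 0]},
    {"fingers": 0, "translation": [0, 0.2, 0], "angular": [0, 0, 0]},
    {"fingers": 0, "translation": [0, 0.25, 0], "angular": [0, 0, 0]},
    {"fingers": 0, "translation": [0, 0.3, 0], "angular": [0, 0, 0]},
    {"fingers": 0, "translation": [0, 0.35, 0], "angular": [0, 0, 0]},
    {"fingers": 0, "translation": [0, 0.4, 0], "angular": [0, 0, 0]},
    {"fingers": 0, "translation": [0, 0.45, 0], "angular": [0, 0, 0]},
    {"fingers": 0, "translation": [0, 0.5, 0], "angular": [0, 0, 0]},
  ],
)

```text
time: 25.3
eef_pos: [0.5678, -0.0955, 0.0758]
ee_rot: [180.0, -0.0, 99.8]
wrist_force: [-0.3, -0.1, 0.2]
grip_width: -0.0
```

Call:
step_arm(
  commands=[
    {"fingers": 0, "translation": [0, 0.02, 0], "angular": [0, 0, 0]},
    {"fingers": 0, "translation": [0, 0.04, 0], "angular": [0, 0, 0]},
    {"fingers": 0, "translation": [0, 0.06, 0], "angular": [0, 0, 0]},
    {"fingers": 0, "translation": [0, 0.08, 0], "angular": [0, 0, 0]},
    {"fingers": 0, "translation": [0, 0.1, 0], "angular": [0, 0, 0]},
    {"fingers": 0, "translation": [0, 0.12, 0], "angular": [0, 0, 0]},
    {"fingers": 0, "translation": [0, 0.14, 0], "angular": [0, 0, 0]},
    {"fingers": 0, "translation": [0, 0.16, 0], "angular": [0, 0, 0]},
    {"fingers": 0, "translation": [0, 0.18, 0], "angular": [0, 0, 0]},
    {"fingers": 0, "translation": [0, 0.2, 0], "angular": [0, 0, 0]},
  ],
)

```text
time: 26.55
eef_pos: [0.5682, -0.0955, 0.0754]
ee_rot: [-179.8, 0.0, 99.8]
wrist_force: [-6.7, -1.1, 2.9]
grip_width: -0.002
```

Call:
step_arm(
  commands=[
    {"fingers": 0, "translation": [0, 0.02, 0], "angular": [0, 0, 0]},
    {"fingers": 0, "translation": [0, 0.04, 0], "angular": [0, 0, 0]},
    {"fingers": 0, "translation": [0, 0.06, 0], "angular": [0, 0, 0]},
    {"fingers": 0, "translation": [0, 0.08, 0], "angular": [0, 0, 0]},
    {"fingers": 0, "translation": [0, 0.1, 0], "angular": [0, 0, 0]},
    {"fingers": 0, "translation": [0, 0.1, 0], "angular": [0, 0, 0]},
    {"fingers": 0, "translation": [0, 0.1, 0], "angular": [0, 0, 0]},
    {"fingers": 0, "translation": [0, 0.1, 0], "angular": [0, 0, 0]},
    {"fingers": 0, "translation": [0, 0.1, 0], "angular": [0, 0, 0]},
    {"fingers": 0, "translation": [0, 0.1, 0], "angular": [0, 0, 0]},
  ],
)

```text
time: 27.8
eef_pos: [0.5682, -0.0955, 0.0751]
ee_rot: [-179.7, 0.0, 99.8]
wrist_force: [-10.3, -1.0, 4.3]
grip_width: 0.002
```

Pushing at 10 N moved the lid no further, so it is against the rigid stop. I'll back off, rise clear and look.

Call:
step_arm(
  commands=[
    {"fingers": 0, "translation": [0, -0.2, 0], "angular": [0, 0, 0]},
    {"fingers": 0, "translation": [0, -0.5, 0], "angular": [0, 0, 0]},
    {"fingers": 0, "translation": [0, -1, 0], "angular": [0, 0, 0]},
    {"fingers": 0, "translation": [0, -2, 0], "angular": [0, 0, 0]},
    {"fingers": 0, "translation": [0, -3, -2], "angular": [0, 0, 0]},
    {"fingers": 0, "translation": [0, -5, -5], "angular": [0, 0, 0]},
    {"fingers": 0, "translation": [0, -8, -9], "angular": [0, 0, 0]},
    {"fingers": 0, "translation": [0, -11, -13], "angular": [0, 0, 0]},
    {"fingers": 0, "translation": [0, -14, -16], "angular": [0, 0, 0]},
    {"fingers": 0, "translation": [0, -16, -18], "angular": [0, 0, 0]},
  ],
)

```text
time: 29.05
eef_pos: [0.4118, -0.122, 0.2576]
ee_rot: [-180.0, 0.1, 99.8]
wrist_force: [-0.9, -0.6, 1.2]
grip_width: -0.0
```

Run:
```python
from h import *
T=optics.camera("top");S=optics.camera("side")
a=np.radians(9.84);e=np.array([np.cos(a),np.sin(a)]);o=np.array([.6402,-.0831])
print(robot.sense()["eef_pos"],robot.sense()["wrist_force"])
for c,b in((T,(325,170,65,60)),(S,(290,180,60,50))):
    y,s=blob(c,(20,80,60),(35,255,255),b);q=back(c,*y,.082);print("bar case x",(q[:2]-o)@e,s)
I=np.zeros((560,800,3),np.uint8)
I[:560,:400]=crop(T,305,100,100,140,4)
I[:400,400:]=crop(S,232,165,100,100,4)
cv2.imwrite("pics/c7.png",I)
```

```text
[ 0.41213015 -0.12275039  0.25803126] [ 0.70539152 -0.33496373 -0.71060554]
bar case x -0.05624435962083973 [ 22  22  29  11 175]
bar case x -0.05671745757448437 [ 13  14   9  20 101]
```

View pics/c7.png

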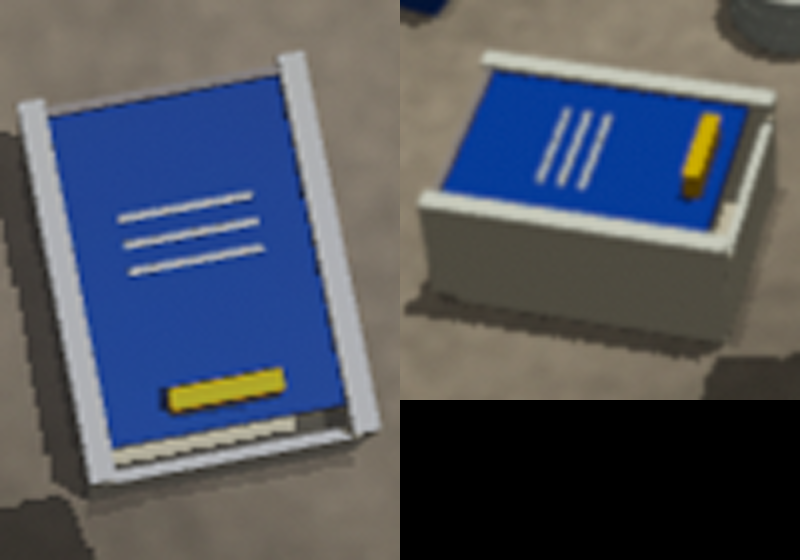

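```bash
python3 -c "
from bench import robot
print(robot.hand_in())"
```

```text
the job is handed in; nothing more can be done
None
```

I stood the brown, white-capped vial in the middle pocket and let go of it. I then slid the blue lid over the ridge to the stop and handed the job in at about 29 s, with the arm clear of everything.

- **Vial:** The picture taken after release and before the lid was closed showed it upright, with its cap level with its two neighbours.
- **Lid on the ridge:** It took about 6–7 N to ride up and about 3 N on top. The force then fell to about 0, which I take as the snap. I could not read the ridge position directly.
- **Lid at the stop:** It then met a rigid stop. Pushing up to 10 N moved it no further, against the 22 N limit. Force is only read at the end of each move, so peaks in between were not seen.
- **Home position:** After backing off, both cameras put the push bar at case x of about −56.5 mm. That is the very edge of the stated −65.5 ± 9 mm range. It agrees with the ridge seen at about +53 mm, which puts the stop near +79 mm.
- **Everything else:** I made no separate final check of the other items; I never touched them on purpose.

No check failed. The cameras differed by up to about 3 mm on single points, which was close enough for the grasp and the fit.

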